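Hold a plane iron flush on the grinder's tilted tool rest

TASK

The bench grinder is switched off and its tilting tool rest is clamped at the slope wanted for regrinding this plane iron. Pick the iron off the batten by its two long side edges only, no finger on its flat faces or cutting edge, and lay it bevel-down, square and central on the sloping rest, feeling it home until it sits flush, with its cutting edge brought right up to the white wheel but not forced against it. Finish while still holding it there, pressed flush on the rest, without shifting the rest's setting or disturbing the other things on the bench.

Things in the scene. Friction and masses are not known exactly. Their poses are not given: they have to be found in the camera images.
- iron: Plane iron: flat slotted steel blade 180 (x) x 51 (y) x 4 mm, 250 g. Origin: centre of the underside, within 5 mm of its centre of mass; +x to the cutting edge, +z up as it lies. The last 8 mm before the edge are bevelled on the underside (bevel down). Lies lengthwise on the batten, underside 30 mm above the bench, both long sides overhanging the batten by 5 mm or more.
- iron_edge (a point): Middle of the iron's cutting edge: 90 mm along +x from the iron's origin and 4 mm above its underside; same axes as the iron.
- batten: Loose wooden batten the iron lies on, 220 (x) x 34 (y) x 30 mm high; origin at the centre of its underside.
- tool_rest: Tilting tool rest of the grinder: steel plate 52 (x) x 40 (y) x 6 mm on a clamped hinge, narrower than the iron. Origin: centre of its flat top face; z its outward normal, +x up the slope to the wheel. Slope 24 to 35 degrees, drawn anew. Its upper edge clears the wheel by 3 to 6 mm. Only its hinge and post (within 20 mm of its middle plane) stand below; free beside and beyond its lower edge.
- rest_lip (a point): Middle of the lower edge of the rest's top face, 26 mm down the slope from the rest's origin (same axes). The clamped hinge, 8 mm up the slope from the rest's origin and 14 mm below the face, holds up to about 6 N m.
- wheel: White grinding wheel, stopped: 150 mm in diameter, 40 wide, axle along y, in line with the rest; origin at its centre, 130 mm above the bench; +x level, away from the rest. A guard (89 mm outer radius, 60 wide) covers it but for the front, from 65 degrees above to 35 below the axle. The edge of the iron lying flush meets it 37 to 52 mm up the slope from the rest's origin.
- grinder: Dark green bench grinder, fixed: origin on the bench below the centre of the white wheel; motor and grey coarse wheel reach 300 mm along +y; its front with the rests faces -x; 220 mm high. The rest's post stands 90 mm before the origin.
- disc: Bystander: turned wooden disc 110 mm across, 16 mm high; origin under its centre.
- drill_tin: Bystander: flat open tin, red half and brass lid half, 142 (x) x 115 (y) x 18 mm, with drill bits; origin under its centre.
- cap_iron: Bystander: dark cap iron (chip breaker) with a brass screw, lying flat on the bench, about 127 (x) x 50 (y) x 9 mm; origin under its centre.
- screwdriver: Bystander: screwdriver with red handle, about 200 mm long, lying along its x; origin under its middle.
There are look-alikes about, which are no part of the job. Several things have the shape of the batten; the one meant has the colours described above.

How it is judged (in metres and radians):
On the way, in this order (a step that is already met when the one before it is completed fails the run):
1. the iron is lifted clear of the batten in the fingers (height (world z) of iron above 0.055 m and contact force between iron and batten below 0.05 N and contact force between the fingers and iron above 1 N), for 0.2 s.
2. the iron lies flush on the sloping rest, still held (contact force between iron and tool_rest above 0.5 N and angle between the z axis of iron and the z axis of tool_rest, either way round below 0.05 rad and contact force between the fingers and iron above 1 N), for 0.2 s.
At the end, for the whole second after the job is handed in: Still held in the fingers (over 2 N), at rest, pressing on the rest with 1 to 40 N, flush on it (about 1 degree, 3 mm), square within 4 degrees, central within 10 mm, its cutting edge within 2.5 mm of the white wheel's rim (under 77.5 mm from its centre), pushing on it with under 10 N (contact force between the fingers and iron above 2 N and contact force between iron and tool_rest between 1 and 40 N and distance between iron_edge and wheel below 0.0775 m and contact force between iron and wheel below 10 N and angle between the z axis of iron and the z axis of tool_rest, either way round below 0.02 rad and angle between the x axis of iron and the x axis of tool_rest, either way round below 0.07 rad and z of iron in the frame of tool_rest between -0.0035 and 0.003 m and x of iron_edge in the frame of tool_rest above 0.03 m and y of iron_edge in the frame of tool_rest between -0.01 and 0.01 m and linear speed of iron below 0.01 m/s); the arm keeps its last pose, push and grip.
It fails at once if a finger presses on the iron's flat faces or ground edge (contact force between the fingers and iron_c1 above 1 N or contact force between the fingers and iron_c2 above 1 N).
It fails at once if the iron is forced against the wheel (over 20 N) (contact force between iron and wheel above 20 N).
It fails at once if the rest's setting is shifted (its lower edge by over 3 mm) (distance of rest_lip from where it was at the start of the episode above 0.003 m).
It fails at once if a bystander or the batten is moved by over 20 mm (distance of any of disc, drill_tin, cap_iron, screwdriver, batten from where it was at the start of the episode above 0.02 m).
It also fails if it takes over 35 s, if anything falls off the work surface, if the arm or the gripper's body presses on something with over 40 N, if the wrist force passes 120 N, or if a joint passes its speed limit or range.

ROBOT

A 6-joint arm with a two-finger parallel gripper is mounted at the origin on the work surface. World frame = base frame: x ahead of the robot, y to its left, z up, the work surface at z = 0. Lengths are in mm, angles in rad, forces in N, time in s.
With the tool pointing down it reaches from about 300 to 775 mm from the base axis. Payload 14.6 kg.
Tool frame: the origin (TCP) lies on the centre line of the jaws, within the pads' length; the fingertips stand 8 mm ahead of it and the grasp point (between the pads) lies 11 mm behind it; z points along the fingers, y is the line along which they close (so a half turn about z gives the same grasp; the last joint's range is limited). The gripper opens to 94 mm and grips with 3 to 60 N. Pads are 16 mm wide; open, the fingers measure 119 mm over their backs; the gripper's body (75 mm by 177 mm) begins 78 mm behind the grasp point.
Start: joints at [-1.369, 0.3, 1.521, -0, 1.321, -0.067], TCP at [146.059, -530.241, 213.446] pointing down, gripper open.
Joint ranges: [-3.03, 3.03], [-0.79, 2.21], [0.23, 2.52], [-1.04, 4.18], [0, 3.07], [-2.55, 2.55]. Speed limits (rad/s): [2.22, 2.22, 2.57, 3.14, 3.14, 3.14].

INTERFACE

Orientations are given as [roll, pitch, yaw] about the fixed x, y, z axes, in that order (R = Rz(yaw) Ry(pitch) Rx(roll)).
In Python, from cell import manip gives the robot as it stands.
- The arm moves only by the tool jog_arm, never from a script. Its argument "rows" is one flat list of numbers, 7 for each row, row after row: the shift along the world's x, y, z in cm, then the turn, a rotation vector about the world's x, y, z in rad, then the closure, from 0 (fully open) to 1 (shut). In form: [dx, dy, dz, rx, ry, rz, fingers, dx, dy, dz, rx, ry, rz, fingers, ...]. A call has 1 to 20 rows; each row shifts and turns the commanded pose from where the row before left it; what a row does not reach is not made up. A row lasts 1/12 s, in which the tool goes at most 41.7 mm and 7.16 degrees, less where a joint would pass 70% of its speed; a pose out of reach is approached as far as the arm can. A call with a gripper value outside its range is refused whole. The fingers move at their own pace and stop on an object; "newtons" is the grip in N (left out, the last holds). Time passes only in rows, so rows that do not move let the fingers close. It gives the time, the measured TCP pose, the force, the opening and the grip force at its end, in the units of the state.
- manip.read_state(): the state, without advancing time (a new reading comes with each control period).
- manip.camera(name): name is "scene" or "side" or "wrist"; returns (picture, depth): 400x640x3 uint8, blue, green, red; 400x640 float32, mm along the optical axis (not along the pixel's ray), 0 where there is no reading.
- manip.camera_model(name): a dict with "K" (3x3 intrinsics, pixels), "R" (3x3) and "t" (3): a world point X has camera coordinates R X + t. Camera axes: x right, y down, z forward; pixel columns grow to the right and rows downward; lengths in mm; the calibration is good to about 2 mm. A picture is of the moment at which its call begins: read the wrist's pose just before it. camera_model takes no time and is no camera call; for the wrist camera it gives the pose at the moment of the call.
- manip.sign_off(): hands the job in; it is judged then, once.
The state is a dict: "clock": time; "joints": joint angles; "qd": joint speeds; "effort": joint torques, N m; "eef_pos": TCP position; "eef_rot": TCP orientation; "wrist_force": force on the tool from outside, world axes, zero at the start; "moment": the same for the moment, N m; "finger_gap": finger opening in mm; "finger_force": force on a finger pad.
Only numpy, scipy, OpenCV 4.12 (cv2) and the standard library are available. Lean on these libraries where they do the work, as an engineer would, in place of code of your own. Each camera call takes 0.05 s, during which the arm holds its last target. There are 200 camera calls.

## Working session

There is one attempt and no reset: what is moved stays moved. The work goes in short steps, Python scripts to look and compute and a tool call to move; the robot and the scene stay as the last step left them, time stands still between calls to the robot, and variables do not carry over. Pictures are saved under pics/ and viewed, at most 10 in all, crops included, and the job is handed in when it is done.

Besides the shell and the picture viewer there is one more tool, called after "Request:" by a JSON object that holds its "name" and its "arguments", one argument or row to a line. jog_arm: Moves the arm, as the interface text tells. Its arguments: {"type":"object","properties":{"rows":{"type":"array"},"newtons":{"type":"number"}},"required":["rows"]}

```bash
mkdir -p pics; ls; python3 - <<'E'
from cell import manip
import cv2,numpy as np
for n in("scene","side"):
    p,d=manip.camera(n); cv2.imwrite(f"pics/{n}0.png",p); np.savez(f"pics/{n}0.npz",p=p,d=d)
    m=manip.camera_model(n); print(n,m["K"],(-np.array(m["R"]).T@m["t"]).round(), np.array(m["R"])[2].round(2))
print(manip.read_state())
E
```

```text
pics
scene [[368.23623089   0.         324.73742317]
 [  0.         368.23623089 202.30066696]
 [  0.           0.           1.        ]] [1155. -154.  810.] [-0.69  0.1  -0.72]
side [[447.98076069   0.         314.04442221]
 [  0.         447.98076069 204.81419181]
 [  0.           0.           1.        ]] [-322. -774. 1182.] [ 0.54  0.47 -0.7 ]
{'clock': 0.1, 'joints': array([-1.36857101e+00,  3.00377641e-01,  1.52145643e+00, -1.66812247e-05,
        1.32073964e+00, -6.66352438e-02]), 'qd': array([ 0.00092652, -0.00089611, -0.00075102,  0.00166491, -0.00105997,
        0.00063003]), 'effort': array([ 1.75032539e-03, -5.32638001e+01, -3.53281438e+01,  7.09602982e-02,
        2.34677747e-02, -6.29976080e-05]), 'eef_pos': array([ 146.02983563, -530.03933687,  212.99033193]), 'eef_rot': array([-3.14061269e+00, -4.92023711e-05,  2.68864671e-01]), 'wrist_force': array([-0.09914618, -0.08931146,  0.07465934]), 'moment': array([-0.02862855,  0.03447004,  0.05048112]), 'finger_force': 0.0, 'finger_gap': 94.2595393251045}
```

View pics/scene0.png

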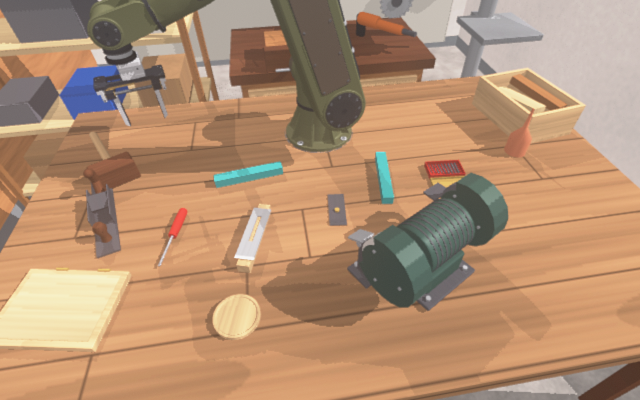

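View pics/side0.png

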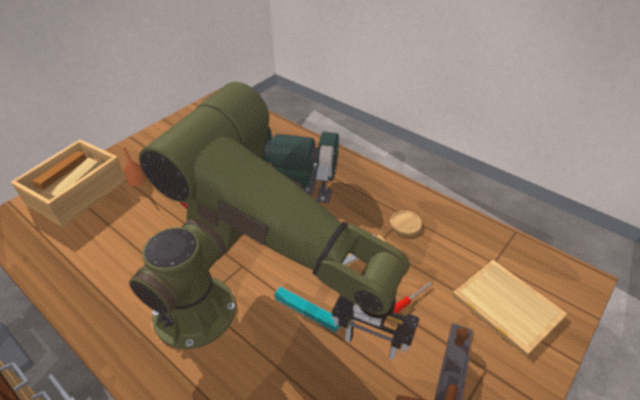

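Scene: the iron lies on the wooden batten at (255,235), disc (237,316), cap iron (337,209), screwdriver (172,237), and the grinder at (430,240) with the white wheel's rest near (362,237). Two turquoise bars at (248,175) and (385,177) are batten look-alikes; the wood-coloured one carrying the iron fits. The side view is mostly blocked by the arm.

```bash
cat > h.py <<'E'
import cv2,numpy as np
def pts(p,d,m):
    K,R,t=[np.array(m[k]) for k in("K","R","t")]
    v,u=np.mgrid[:d.shape[0],:d.shape[1]]
    c=np.stack([(u-K[0,2])/K[0,0]*d,(v-K[1,2])/K[1,1]*d,d],-1)
    X=(c-t)@R; X[d<=0]=np.nan; return X
def ray(m,u,v,z):
    K,R,t=[np.array(m[k]) for k in("K","R","t")]
    c=-R.T@t; r=R.T@np.linalg.inv(K)@[u,v,1]; return c+r*(z-c[2])/r[2]
E
python3 - <<'E'
from h import *; from cell import manip
z=np.load("pics/scene0.npz");p,d=z["p"],z["d"]; X=pts(p,d,manip.camera_model("scene"))
for n,(u,v) in dict(ironnear=(247,256),ironfar=(262,212),iron=(252,240),rest=(362,237),bench=(300,260),cap=(337,209),disc=(237,316),tin=(445,170)).items(): print(n,X[v,u].round(1),p[v,u])
# iron by height
w=X[195:280,225:285]; k=(w[...,2]>26)&(w[...,2]<42); q=w[k]; print(len(q),cv2.minAreaRect(q[:,:2].astype(np.float32)),np.median(q[:,2]))
# grinder points >100 high
w=X[170:310,340:520]; k=(w[...,2]>100)&(w[...,2]<235); print(cv2.minAreaRect(w[k][:,:2].astype(np.float32)))
c=cv2.resize(p[195:315,220:420],None,fx=4,fy=4,interpolation=cv2.INTER_CUBIC); cv2.imwrite("pics/c1.png",c)
E
```

```text
ironnear [ 564.2 -271.    32.7] [236 236 239]
ironfar [ 415.  -225.8   32.7] [192 192 199]
iron [ 511.4 -257.2   30.3] [169 200 227]
rest [638.    9.5 141.2] [156 155 159]
bench [ 5.770e+02 -1.365e+02  4.000e-01] [ 86 116 158]
cap [420.1  -7.   10.2] [113 199 237]
disc [ 718.3 -299.7   13.6] [155 209 238]
tin [299.3 381.4   1.2] [ 85  89 163]
1119 ((484.16302490234375, -252.7900390625), (52.65608215332031, 220.608642578125), 71.9778823852539) 32.60479682346409
((638.6522827148438, 168.32151794433594), (216.186767578125, 334.525390625), 27.676834106445312)
```

View pics/c1.png

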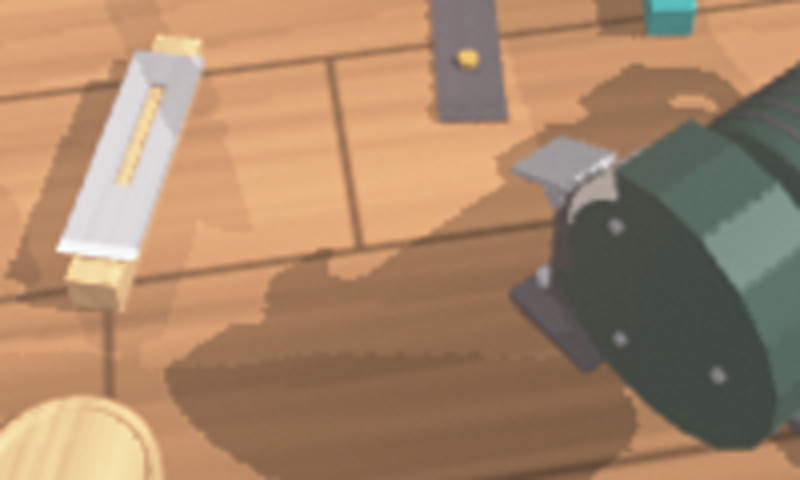

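The crop confirms the steel iron on the wood-coloured batten. Its bright cutting edge is at the near end (crop (95,250), so +x points toward the camera), and the slot sits toward the far end. The grey rest is at crop (565,158), just in front of the wheel. I'll move the wrist camera over the bench.

Request:
{"name": "jog_arm", "arguments": {
  "rows": [3,2.5,1,0,0,-0.06,0,3,2.5,1,0,0,-0.06,0,3,2.5,1,0,0,-0.06,0,3,2.5,1,0,0,-0.06,0,3,2.5,1,0,0,-0.06,0,3,2.5,1,0,0,-0.06,0,3,2.5,1,0,0,-0.06,0,3,2.5,1,0,0,-0.06,0,3,2.5,1,0,0,-0.06,0,2,2.5,1,0,0,-0.04,0,0,0,0,0,0,0,0],
  "newtons": 40
}}

```text
clock: 1.02
eef_pos: [439.1, -276.8, 314.9]
eef_rot: [-3.141, -0.002, -0.309]
wrist_force: [0.4, 0.2, 0.2]
finger_gap: 94.4
finger_force: 0.0
```

```bash
python3 - <<'E'
from h import *; from cell import manip
m=manip.camera_model("wrist"); p,d=manip.camera("wrist"); cv2.imwrite("pics/w1.png",p); np.savez("pics/w1.npz",p=p,d=d,**m)
p2,d2=manip.camera("side"); m2=manip.camera_model("side"); np.savez("pics/s1.npz",p=p2,d=d2,**m2); cv2.imwrite("pics/s1.png",p2)
s=manip.read_state(); print(s["clock"],s["eef_pos"],s["eef_rot"],s["joints"]); print(m, -m["R"].T@m["t"])
E
```

```text
1.1167 [ 436.47637516 -279.55260245  313.2269758 ] [ 3.14156133e+00  3.08461580e-04 -3.08634408e-01] [-6.40255494e-01  1.71106499e-01  1.44997948e+00 -1.30209121e-04
  1.52078813e+00  1.23918176e+00]
{'K': array([[299.86198155,   0.        , 318.89850651],
       [  0.        , 299.86198155, 197.86363953],
       [  0.        ,   0.        ,   1.        ]]), 'R': array([[-3.04870265e-01, -9.52393812e-01, -3.85200549e-04],
       [-9.27081935e-01,  2.96675019e-01,  2.29135373e-01],
       [-2.18112832e-01,  7.02136744e-02, -9.73394490e-01]]), 't': array([-128.84134148,  441.99633229,  603.70851286])} [ 502.16349447 -296.2255596   486.31991548]
```

View pics/w1.png

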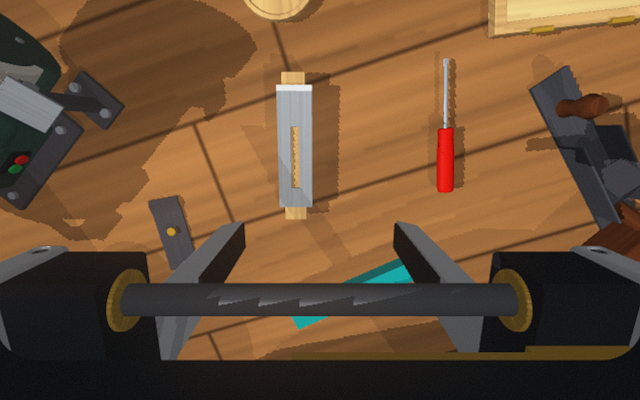

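Wrist view: the iron runs from its cutting edge at (294,88) to its heel at (294,206), on the wooden batten, with the tool aligned to it. The rest is at (25,102).

```bash
cat >> h.py <<'E'
def load(f):
    z=np.load(f); return z["p"],z["d"],{k:z[k] for k in "KRt"}
def rect(p,X,box,zr,m,zp,sat=45):
    """minAreaRect of grey pixels of height zr in box, rays cast on plane zp"""
    u0,v0,u1,v1=box; g=cv2.cvtColor(p,cv2.COLOR_BGR2HSV)
    k=(g[...,1]<sat)&(X[...,2]>zr[0])&(X[...,2]<zr[1]); b=np.zeros_like(k); b[v0:v1,u0:u1]=1
    v,u=np.nonzero(k&b); q=np.array([ray(m,a,c,zp)[:2] for a,c in zip(u,v)],np.float32)
    return cv2.minAreaRect(q),len(q)
E
python3 - <<'E'
from h import *
p,d,m=load("pics/w1.npz"); X=pts(p,d,m)
print("iron wrist",rect(p,X,(265,75,325,215),(28,42),m,34), np.nanmedian(X[100:200,280:290,2]))
p2,d2,m2=load("pics/scene0.npz") if 0 else (None,)*3
for u,v in((294,78),(294,213),(200,160)): print(X[v,u].round(1))
# rest
w=X[60:150,0:80]; g=cv2.cvtColor(p,cv2.COLOR_BGR2HSV)[60:150,0:80]
k=(g[...,1]<45)&(g[...,2]>120)&(w[...,2]>60)&(w[...,2]<200)
n,l,st,c=cv2.connectedComponentsWithStats(k.astype(np.uint8)); i=1+st[1:,4].argmax(); print(st[i])
q=w[l==i]; c=np.median(q,0)
for _ in range(5):
    U,S,V=np.linalg.svd(q-q.mean(0),full_matrices=False); r=(q-q.mean(0))@V[2]; q=q[abs(r)<max(1.5,2*r.std())]
nn=V[2]*np.sign(V[2][2]); print("normal",nn,"slope",np.degrees(np.arccos(nn[2])),"uphill yaw",np.degrees(np.arctan2(-nn[1],-nn[0])),len(q),r.std(),q.mean(0))
print(q[:,2].min(),q[:,2].max())
np.save("pics/restq.npy",q)
cr=cv2.resize(p[30:240,0:140],None,fx=4,fy=2.8*4/2.8)[:600]; cv2.imwrite("pics/c2.png",cr[:600])
E
```

```text
iron wrist (((484.46905517578125, -251.58290100097656), (50.3339729309082, 178.3944854736328), 71.90385437011719), 3639) 33.87016206420725
[ 578.6 -283.    28.2]
[ 388.6 -218.4   30.6]
[511.8 -96.6  -1.1]
[   0   16   63   56 1891]
normal [-0.44029701 -0.24604163  0.86348252] slope 30.290122279182086 uphill yaw 29.196821160629458 1692 0.7321507013029067 [624.81372878   7.5577661  135.77229705]
122.38872105768172 149.54999086137926
```

View pics/c2.png

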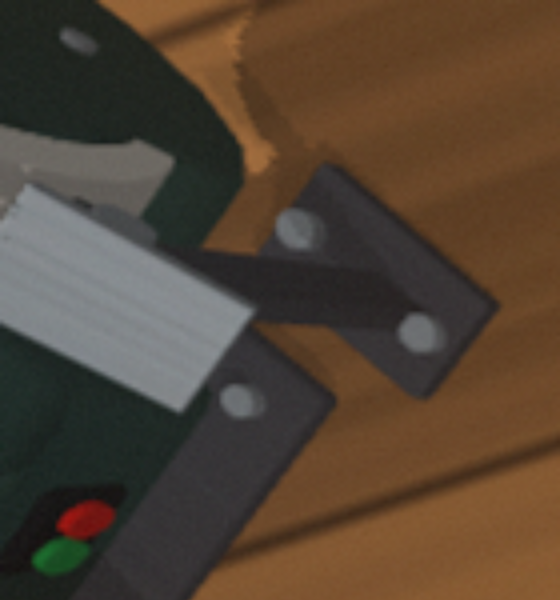

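Crop: the bare steel rest ((0–250,190–410)) in front of the pale wheel is cut off at the image border. I'll get a centred view of it first.

Request:
{"name": "jog_arm", "arguments": {
  "rows": [0.8,3.1,0.2,0,0,0.1,0,0.8,3.1,0.2,0,0,0.1,0,0.8,3.1,0.2,0,0,0.1,0,0.8,3.1,0.2,0,0,0.1,0,0.8,3.1,0.2,0,0,0.1,0,0.8,3.1,0.2,0,0,0.1,0,0.8,3.1,0.2,0,0,0.1,0,0.8,3.1,0.2,0,0,0.1,0,0,0,0,0,0,0,0,0,0,0,0,0,0,0]
}}

```text
clock: 1.95
eef_pos: [499.9, -32.3, 328.8]
eef_rot: [-3.141, 0.001, 0.49]
wrist_force: [0.0, -0.1, 0.2]
finger_gap: 93.9
finger_force: 0.0
```

```bash
python3 - <<'E'
from h import *; from cell import manip
import time
m=manip.camera_model("wrist"); p,d=manip.camera("wrist"); np.savez("pics/w2.npz",p=p,d=d,**m); cv2.imwrite("pics/w2.png",p)
s=manip.read_state(); print(s["clock"],s["eef_pos"],s["eef_rot"]); X=pts(p,d,m)
# project approx rest centre
P=m["K"]@(m["R"]@np.array([630,10,138])+m["t"]); print(P[:2]/P[2])
p2,d2=manip.camera("side"); m2=manip.camera_model("side"); np.savez("pics/s2.npz",p=p2,d=d2,**m2)
P=m2["K"]@(m2["R"]@np.array([630,10,138])+m2["t"]); print("side",P[:2]/P[2])
E
```

```text
2.0 [499.77985021 -33.14308464 328.89881949] [-3.14128517e+00  9.46880578e-04  4.87648278e-01]
[340.86265382  64.46023589]
side [323.04488043 171.27072502]
```

View pics/w2.png

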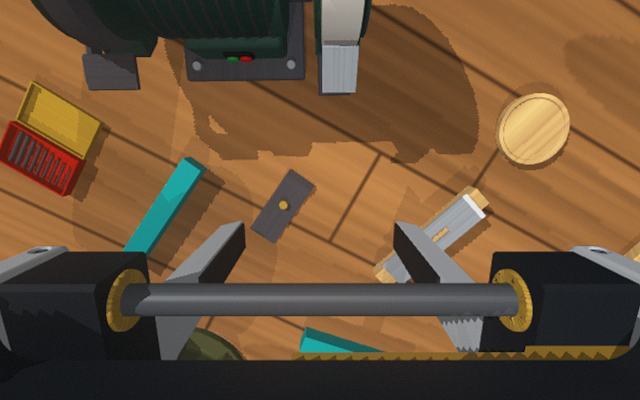

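The rest is fully in view at about (320–357, 45–95), with the white wheel rim above it at (342,20). The grinder is nearly aligned with the tool.

```bash
cat > fit.py <<'E'
from h import *
from scipy.optimize import least_squares
p,d,m=load("pics/w2.npz"); X=pts(p,d,m)
g=cv2.cvtColor(p,cv2.COLOR_BGR2HSV)
k=(g[...,1]<50)&(g[...,2]>110)&(X[...,2]>100)&(X[...,2]<165); b=np.zeros_like(k); b[38:105,312:366]=1
n,l,st,c=cv2.connectedComponentsWithStats((k&b).astype(np.uint8)); i=1+st[1:,4].argmax(); print(st[i])
vv,uu=np.nonzero(l==i); q=X[l==i]; ok=np.ones(len(q),bool)
for _ in range(8):
    c=q[ok].mean(0); V=np.linalg.svd(q[ok]-c,full_matrices=False)[2]; r=(q-c)@V[2]; ok=abs(r)<1.5
n_=V[2]*np.sign(V[2][2]); print("n",n_,"slope",np.degrees(np.arccos(n_[2])),"yaw",np.degrees(np.arctan2(-n_[1],-n_[0])),ok.sum(),r[ok].std(),c)
# cast mask pixels onto the plane
K,R,t=m["K"],m["R"],m["t"]; o=-R.T@t
D=(R.T@np.linalg.inv(K)@np.stack([uu,vv,np.ones_like(uu)])).T[ok]; P=o+D*((c-o)@n_/(D@n_))[:,None]
e1=np.cross([0,0,1],n_); e1/=np.linalg.norm(e1); ex=np.cross(e1,n_); ex*=np.sign(ex[2]); ey=np.cross(n_,ex)
a=np.stack([(P-c)@ex,(P-c)@ey],1).astype(np.float32); rc=cv2.minAreaRect(a); print("rect in plane",rc)
# wheel: white pixels above rest
k=(g[...,1]<50)&(g[...,2]>140); b[:]=0; b[0:42,322:362]=1; W=X[k&b]; W=W[np.isfinite(W[:,0])]
h=np.array([ex[0],ex[1],0]);h/=np.linalg.norm(h)
y=(W-c)@ey; x=(W-c)@h; z=W[:,2]; print("wheel pts",len(W),"y",np.percentile(y,[1,50,99]),"z",np.percentile(z,[1,99]))
f=least_squares(lambda s:np.hypot(x-s[0],z-130)-75,[110],loss="soft_l1"); print("wheel x from c horiz, z=130,r=75:",f.x,"std",np.std(f.fun))
f2=least_squares(lambda s:np.hypot(x-s[0],z-s[1])-75,[110,130],loss="soft_l1"); print(f2.x)
print("ex",ex,"ey",ey)
E
python3 fit.py
```

```text
[ 322   38   37   55 1745]
n [-0.44104647 -0.24330377  0.86387573] slope 30.245424244447115 yaw 28.88337363660571 1554 0.65071926422454 [625.44373044   9.60924565 136.85744644]
rect in plane ((-1.0857467651367188, -0.2262115478515625), (39.16096496582031, 52.17523193359375), 89.68209075927734)
wheel pts 1288 y [-18.93015673  -0.17100967  19.19301647] z [153.63967198 184.99299605]
wheel x from c horiz, z=130,r=75: [102.92191899] std 0.6848794921386261
[102.94618832 130.03658481]
ex [0.75641368 0.41727644 0.50370499] ey [-0.48302832  0.87560473  0.        ]
```

Rest slope is 30.25° with yaw 28.8°. The rest origin is about (624.7, 9.0, 136.3), and the fitted 52×39 size matches. The fitted wheel gives z = 130 with r = 75, so the edge meets it at about 44 mm upslope, inside the stated 37–52. Next I'll grasp the iron 38 mm ahead of its centre, at (520.6, -263.4).

Request:
{"name": "jog_arm", "arguments": {
  "rows": [0.26,-2.88,-1,0,0,-0.1005,0,0.26,-2.88,-1,0,0,-0.1005,0,0.26,-2.88,-1,0,0,-0.1005,0,0.26,-2.88,-1,0,0,-0.1005,0,0.26,-2.88,-1,0,0,-0.1005,0,0.26,-2.88,-1,0,0,-0.1005,0,0.26,-2.88,-1,0,0,-0.1005,0,0.26,-2.88,-1,0,0,-0.1005,0,0,0,-2.8,0,0,0,0,0,0,-2.8,0,0,0,0,0,0,-2.8,0,0,0,0,0,0,-2.8,0,0,0,0,0,0,-2.8,0,0,0,0,0,0,0,0,0,0,0,0,0,0,0,0,0,0]
}}

```text
clock: 3.3
eef_pos: [519.7, -263.6, 109.0]
eef_rot: [-3.141, 0.002, -0.318]
wrist_force: [-0.4, -0.6, 1.2]
finger_gap: 94.1
finger_force: 0.0
```

```bash
python3 - <<'E'
from h import *; from cell import manip
m=manip.camera_model("wrist"); p,d=manip.camera("wrist"); X=pts(p,d,m); s=manip.read_state(); print(s["clock"],s["eef_pos"],s["eef_rot"])
b=np.array([np.r_[(m["K"]@(m["R"]@np.array(q)+m["t"]))] for q in((575,-290,34),(540,-240,34),(560,-300,34),(500,-230,34))]); print((b[:,:2]/b[:,2:]).round())
cv2.imwrite("pics/w3.png",p); np.savez("pics/w3.npz",p=p,d=d,**m)
E
```

```text
3.35 [ 520.6752489  -263.80495539  110.62331015] [ 3.14139067e+00 -6.38336139e-04 -3.16935483e-01]
[[330. 134.]
 [286. 193.]
 [347. 148.]
 [290. 239.]]
```

View pics/w3.png

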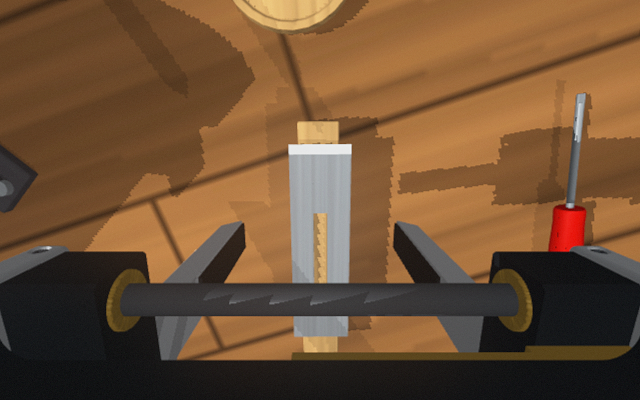

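The iron is centred and parallel between the open jaws, with its edge at (290–352,147). I'll descend and close.

Request:
{"name": "jog_arm", "arguments": {
  "rows": [0,0,-2.2,0,0,0,0,0,0,-2.2,0,0,0,0,0,0,-2.2,0,0,0,0,0,0,-1.5,0,0,0,0,0,0,-0.8,0,0,0,0,0,0,0,0,0,0,0,0,0,0,0,0,0,1,0,0,0,0,0,0,1,0,0,0,0,0,0,1,0,0,0,0,0,0,1,0,0,0,0,0,0,1,0,0,0,0,0,0,1,0,0,0,0,0,0,1,0,0,0,0,0,0,1,0,0,0,0,0,0,1],
  "newtons": 50
}}

```text
clock: 4.6
eef_pos: [521.0, -262.8, 20.6]
eef_rot: [3.141, -0.0, -0.315]
wrist_force: [-0.1, -0.6, 3.6]
finger_gap: 49.7
finger_force: 50.0
```

Request:
{"name": "jog_arm", "arguments": {
  "rows": [0,0,0.5,0,0,0,1,0,0,1,0,0,0,1,0,0,1.5,0,0,0,1,0,0,2,0,0,0,1,0,0,2,0,0,0,1,0,0,2,0,0,0,1,0,0,2,0,0,0,1,0,0,2,0,0,0,1,0,0,2,0,0,0,1,0,0,2,0,0,0,1,0,0,2,0,0,0,1,0,0,1,0,0,0,1,0,0,0,0,0,0,1,0,0,0,0,0,0,1]
}}

```text
clock: 5.77
eef_pos: [520.7, -262.5, 220.2]
eef_rot: [-3.142, 0.0, -0.315]
wrist_force: [-0.1, -0.5, -3.2]
finger_gap: 49.4
finger_force: 50.0
```

```bash
python3 - <<'E'
from h import *; from cell import manip
m=manip.camera_model("wrist"); p,d=manip.camera("wrist"); X=pts(p,d,m); s=manip.read_state(); print(s["clock"],s["eef_pos"],s["eef_rot"],s["finger_gap"],s["wrist_force"],s["moment"])
np.savez("pics/w4.npz",p=p,d=d,**m)
from scipy.spatial.transform import Rotation as Ro
T=Ro.from_euler("xyz",s["eef_rot"]).as_matrix(); Y=(X-s["eef_pos"])@T
g=cv2.cvtColor(p,cv2.COLOR_BGR2HSV)
k=(g[...,1]<45)&(g[...,2]>110)&(abs(Y[...,1])<30)&(abs(Y[...,2]+11)<15)&(Y[...,0]>10)
q=Y[k]; print(len(q)); A=np.c_[q[:,0],q[:,1],np.ones(len(q))]; c,*_=np.linalg.lstsq(A,q[:,2],rcond=None); print("plane z=ax+by+c (tool)",c,"std",(A@c-q[:,2]).std(),"xmax",np.percentile(q[:,0],99.5),q[:,0].max(),"y",q[:,1].min(),q[:,1].max())
E
```

```text
5.8167 [ 520.49041575 -262.40736321  219.36716268] [-3.14124696e+00  1.42931009e-03 -3.15180044e-01] 49.14207039975048 [ 0.94913347 -0.57815498 -2.04546252] [ 0.07507461 -0.05024079  0.05225533]
7088
plane z=ax+by+c (tool) [-3.97203206e-02  3.40152195e-04 -1.40240464e+01] std 0.644552925767974 xmax 51.41186287763139 51.9304639215434 y -29.960072434481667 28.002316857924882
```

The iron is held at the pads, pitched about 0.04 rad nose-up in the tool, with its edge 51.5 mm ahead of the tool axis. I'll compensate for this in the tilt.

```bash
cat > tgt.py <<'E'
from h import *
from scipy.spatial.transform import Rotation as Ro
O=np.array([624.7,9.0,136.3]); s=np.radians(30.25); psi=0.502; tilt=s-0.034
RR=(Ro.from_rotvec([0,0,psi])*Ro.from_rotvec([0,-s,0])).as_matrix(); ex,ey,n=RR.T
T=(Ro.from_rotvec([0,0,psi])*Ro.from_rotvec([0,-tilt,0])*Ro.from_rotvec([np.pi,0,0])).as_matrix()
E=np.array([51.5,0,-16.05])
def tcp(xe,h,y=0): return O+xe*ex+y*ey+(4+h)*n-T@E
E
python3 - <<'E'
from tgt import *
for a in((0,45),(36,20),(36,3),(36,0),(42,0)): print(a,tcp(*a).round(1))
print("ex",ex,"n",n,Ro.from_matrix(T).as_euler("xyz"),"rotvec tilt",tilt*np.array([np.sin(psi),-np.cos(psi)]))
E
```

```text
(0, 45) [570.  -21.  140.1]
(36, 20) [608.3  -0.  136.6]
(36, 3) [615.8   4.1 121.9]
(36, 0) [617.1   4.8 119.3]
(42, 0) [621.7   7.3 122.4]
ex [0.75725717 0.41566015 0.50377398] n [-0.44161933 -0.24240583  0.86383551] [ 3.14159265 -0.4939621   0.502     ] rotvec tilt [ 0.23768456 -0.43301802]
```

Request:
{"name": "jog_arm", "arguments": {
  "rows": [0.5,2.97,0,0,0,0.1021,1,0.5,2.97,0,0,0,0.1021,1,0.5,2.97,0,0,0,0.1021,1,0.5,2.97,0,0,0,0.1021,1,0.5,2.97,0,0,0,0.1021,1,0.5,2.97,0,0,0,0.1021,1,0.5,2.97,0,0,0,0.1021,1,0.5,2.97,0,0,0,0.1021,1,0,0,0,0.0475,-0.0866,0,1,0,0,0,0.0475,-0.0866,0,1,0,0,0,0.0475,-0.0866,0,1,0,0,0,0.0475,-0.0866,0,1,0,0,0,0.0475,-0.0866,0,1,0,0,0,0,0,0,1,0,0,0,0,0,0,1]
}}

```text
clock: 7.07
eef_pos: [559.9, -25.5, 219.3]
eef_rot: [-3.14, -0.49, 0.5]
wrist_force: [0.4, -0.7, -2.4]
finger_gap: 49.4
finger_force: 50.0
```

```bash
python3 - <<'E'
from tgt import *; from cell import manip
m=manip.camera_model("wrist"); p,d=manip.camera("wrist"); X=pts(p,d,m); s=manip.read_state(); print(s["clock"],s["eef_pos"],s["eef_rot"],s["finger_gap"],s["wrist_force"],s["joints"])
Tm=Ro.from_euler("xyz",s["eef_rot"]).as_matrix(); Y=(X-s["eef_pos"])@Tm
g=cv2.cvtColor(p,cv2.COLOR_BGR2HSV)
k=(g[...,1]<45)&(g[...,2]>110)&(abs(Y[...,1])<24)&(abs(Y[...,2]+13)<10)&(Y[...,0]>12)
q=Y[k]; A=np.c_[q[:,0],q[:,1],np.ones(len(q))]; c,*_=np.linalg.lstsq(A,q[:,2],rcond=None); print(len(q),c,"xmax",np.percentile(q[:,0],99.5))
i=np.linalg.lstsq
nt=Tm@np.array([c[0],c[1],-1]); nt/=np.linalg.norm(nt); print("iron normal slope",np.degrees(np.arccos(nt[2])))
print("to (36,20):",tcp(36,20)-s["eef_pos"], "rot err",(Ro.from_matrix(T)*Ro.from_matrix(Tm).inv()).as_rotvec())
cv2.imwrite("pics/w5.png",p)
E
```

```text
7.1167 [560.63585597 -25.26622999 219.91228986] [-3.14075714 -0.49025775  0.50081135] 49.12009092375172 [-0.29692514  0.37184804 -2.72639083] [-0.26504341  0.12232946  1.79539544  0.42920506  0.90385831  0.59117226]
6343 [-3.08286655e-02 -1.54610185e-04 -1.29564634e+01] xmax 51.245871855271524
iron normal slope 29.855516652621628
to (36,20): [ 47.64794476  25.25534166 -83.29285883] rot err [ 0.0011348  -0.00360231  0.00079388]
```

View pics/w5.png

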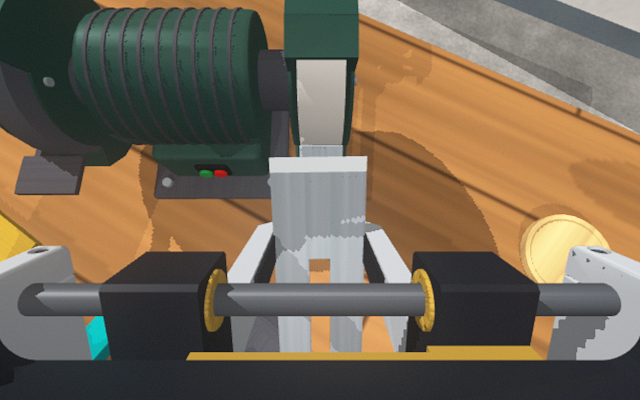

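The iron is held square to and in line with the wheel: its edge at (270–367,160) is centred on the wheel at (322,100). Measured iron slope is 29.9° against 30.25° for the rest. Moving in to 3 mm above the rest.

Request:
{"name": "jog_arm", "arguments": {
  "rows": [0.79,0.42,-1.39,0,0,0,1,0.79,0.42,-1.39,0,0,0,1,0.79,0.42,-1.39,0,0,0,1,0.79,0.42,-1.39,0,0,0,1,0.79,0.42,-1.39,0,0,0,1,0.79,0.42,-1.39,0,0,0,1,0.19,0.1,-0.37,0,0,0,1,0.19,0.1,-0.37,0,0,0,1,0.19,0.1,-0.37,0,0,0,1,0.19,0.1,-0.37,0,0,0,1,0,0,0,0,0,0,1,0,0,0,0,0,0,1,0,0,0,0,0,0,1]
}}

```text
clock: 8.2
eef_pos: [615.9, 4.0, 122.8]
eef_rot: [3.141, -0.494, 0.502]
wrist_force: [-0.1, 0.2, -2.4]
finger_gap: 49.1
finger_force: 50.0
```

```bash
cat > chk.py <<'E'
from tgt import *; from cell import manip
s=manip.read_state(); f=[]
m=manip.camera_model("wrist"); p,d=manip.camera("wrist"); X=pts(p,d,m)
Tm=Ro.from_euler("xyz",s["eef_rot"]).as_matrix(); Y=(X-s["eef_pos"])@Tm
g=cv2.cvtColor(p,cv2.COLOR_BGR2HSV)
k=(g[...,1]<45)&(g[...,2]>110)&(abs(Y[...,1])<22)&(abs(Y[...,2]+13)<8)&(Y[...,0]>14)&(Y[...,0]<50)
q=Y[k]; A=np.c_[q[:,0],q[:,1],np.ones(len(q))]; c,*_=np.linalg.lstsq(A,q[:,2],rcond=None)
nt=Tm@np.array([c[0],c[1],-1]); nt/=np.linalg.norm(nt)
print("t",s["clock"],"slope",np.degrees(np.arccos(nt[2])),"angle to rest n",np.degrees(np.arccos(nt@n)),"in tool",c)
L=(X[k]-O)@n; print("top face height over rest plane",np.median(L))
e=s["eef_pos"]+Tm@np.array([51.5,0,c[2]+c[0]*51.5]); print("edge in rest",RR.T@(e-O))
F=np.mean([manip.read_state()["wrist_force"]],0); print("F rest axes",RR.T@F, "gap",s["finger_gap"],s["finger_force"],"pos",s["eef_pos"])
h=np.array([ex[0],ex[1],0])/np.hypot(ex[0],ex[1]); W=O+h*103.9; W[2]=130; v=RR.T@(e-W); print("edge-wheel dist",np.hypot(v[0],v[2]))
E
python3 chk.py
```

```text
t 8.2 slope 30.08507756941572 angle to rest n 0.16651843944833766 in tool [-3.07788752e-02  2.05130691e-04 -1.31297916e+01]
top face height over rest plane 6.419544949985936
edge in rest [36.44889892 -0.15861159  6.3703997 ]
F rest axes [-1.08606503  0.06700081 -2.11563664] gap 49.13814988122326 49.98280048370361 pos [615.94067356   4.01484549 122.77848614]
edge-wheel dist 81.41758515166501
```

Request:
{"name": "jog_arm", "arguments": {
  "rows": [0.022,0.012,-0.043,0,0,0,1,0.022,0.012,-0.043,0,0,0,1,0.022,0.012,-0.043,0,0,0,1,0.022,0.012,-0.043,0,0,0,1,0.022,0.012,-0.043,0,0,0,1,0,0,0,0,0,0,1,0,0,0,0,0,0,1]
}}

```text
clock: 8.83
eef_pos: [616.8, 4.6, 120.6]
eef_rot: [3.142, -0.494, 0.502]
wrist_force: [-8.1, -2.8, 5.7]
finger_gap: 49.6
finger_force: 50.0
```

```bash
python3 chk.py
```

```text
t 8.8333 slope 30.26559812504041 angle to rest n 0.015684697151993863 in tool [-3.43157520e-02  1.33329776e-04 -1.32055863e+01]
top face height over rest plane 4.188254101853504
edge in rest [36.27370613 -0.06453151  4.19653237]
F rest axes [-4.07117931  1.54870353 10.31105878] gap 49.6087079277511 49.98688995838165 pos [616.81686106   4.60446261 120.59991916]
edge-wheel dist 79.82616620320412
```

Contact is about 12 N on the rest, and the iron is flush to within the measurement. Now sliding up the slope toward the wheel.

Request:
{"name": "jog_arm", "arguments": {
  "rows": [0.038,0.021,0.025,0,0,0,1,0.038,0.021,0.025,0,0,0,1,0.038,0.021,0.025,0,0,0,1,0.038,0.021,0.025,0,0,0,1,0.038,0.021,0.025,0,0,0,1,0.038,0.021,0.025,0,0,0,1,0.038,0.021,0.025,0,0,0,1,0.038,0.021,0.025,0,0,0,1,0.038,0.021,0.025,0,0,0,1,0.038,0.021,0.025,0,0,0,1,0,0,0,0,0,0,1,0,0,0,0,0,0,1]
}}

```text
clock: 9.88
eef_pos: [620.4, 6.3, 122.9]
eef_rot: [3.141, -0.493, 0.502]
wrist_force: [-10.3, -6.2, 7.2]
finger_gap: 49.5
finger_force: 50.0
```

```bash
python3 chk.py
```

```text
t 9.8833 slope 30.207734529355506 angle to rest n 0.04230950660929267 in tool [-3.40134655e-02  4.41352131e-04 -1.32566106e+01]
top face height over rest plane 4.192259760794747
edge in rest [40.83216767 -0.30429358  4.17533238]
F rest axes [-7.68534151  0.18130711 12.26502215] gap 49.52340329473815 49.986063838005066 pos [620.38429299   6.29058672 122.87389748]
edge-wheel dist 77.01780175479368
```

Request:
{"name": "jog_arm", "arguments": {
  "rows": [0.03,0.017,0.02,0,0,0,1,0.03,0.017,0.02,0,0,0,1,0.03,0.017,0.02,0,0,0,1,0,0,0,0,0,0,1,0,0,0,0,0,0,1]
}}

```text
clock: 10.35
eef_pos: [621.3, 6.8, 123.5]
eef_rot: [3.141, -0.493, 0.502]
wrist_force: [-11.1, -6.2, 5.2]
finger_gap: 49.7
finger_force: 50.0
```

```bash
python3 chk.py; python3 - <<'E'
from h import *; from cell import manip
p,d=manip.camera("wrist"); cv2.imwrite("pics/c6.png",cv2.resize(p[100:260,230:410],None,fx=3.7,fy=3.7,interpolation=cv2.INTER_CUBIC))
E
```

```text
t 10.35 slope 30.282430526786857 angle to rest n 0.0794798728659941 in tool [-3.52979301e-02  1.72273221e-03 -1.31978161e+01]
top face height over rest plane 4.19359570143804
edge in rest [42.04952891 -0.29731968  4.19880907]
F rest axes [-8.4663591  -0.51434398 11.55361464] gap 49.74328894757179 49.986008405685425 pos [621.29690289   6.79759405 123.5002411 ]
edge-wheel dist 76.32007159616096
```

View pics/c6.png

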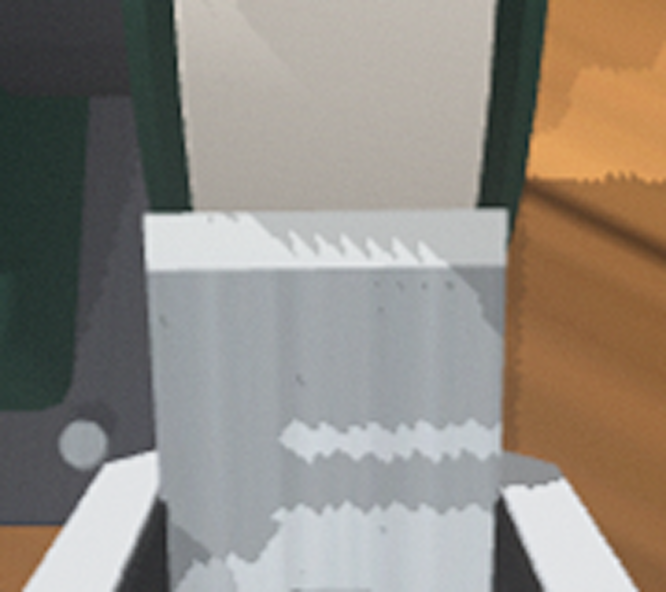

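The edge lies across the wheel face at crop (145–508,212), square and central. I'll check the remaining gap independently from this view.

```bash
python3 - <<'E'
from tgt import *; from cell import manip
from scipy.optimize import least_squares
m=manip.camera_model("wrist"); p,d=manip.camera("wrist"); X=pts(p,d,m); Y=(X-O)@RR
g=cv2.cvtColor(p,cv2.COLOR_BGR2HSV)
W=X[(np.arange(400)[:,None]<152)&(np.arange(400)[:,None]>100)&(g[...,1]<50)&(g[...,2]>120)&(abs(Y[...,1])<18)]
h=np.array([ex[0],ex[1],0])/np.hypot(ex[0],ex[1]); x=(W-O)@h; z=W[:,2]
f=least_squares(lambda s:np.hypot(x-s[0],z-130)-75,[104],loss="soft_l1"); print("wheel x",f.x,len(W),np.std(f.fun),z.min(),z.max())
# edge row: last row of pixels lying on iron plane, cast on the plane z'=4.19 (top face)
K,R,t=m["K"],m["R"],m["t"]; o=-R.T@t; es=[]
for u in range(285,352):
    col=d[140:180,u]; pl=[]
    for v in range(148,175):
        r=R.T@np.linalg.inv(K)@[u,v,1]; P=o+r*(((O+4.1*n)-o)@n)/(r@n); 
        if abs((X[v,u]-O)@n-4.1)<1.5 : es.append((u,v,(P-O)@ex,(P-O)@n)); break
es=np.array(es); print(len(es),np.percentile(es[:,1],[10,50,90]),"edge x",np.percentile(es[:,2],[10,50,90]))
wx=f.x[0]; w=RR.T@(h*wx+np.array([0,0,130-O[2]])); print("dist",np.hypot(w[0]-np.median(es[:,2]),w[2]-4.1), "contact x",w[0]-np.sqrt(75**2-(4.1-w[2])**2))
E
```

```text
wheel x [103.55321189] 3798 0.5930402447325188 162.66161583260524 185.72449362546007
67 [148. 150. 153.] edge x [44.27382867 45.80052285 46.82819469]
dist 73.8010323596608 contact x 43.653725497963315
```

```bash
python3 - <<'E'
from tgt import *; from cell import manip
m=manip.camera_model("wrist"); p,d=manip.camera("wrist"); K,R,t=m["K"],m["R"],m["t"]; o=-R.T@t
q=p[...,:].astype(int).sum(2)//3; sa=cv2.cvtColor(p,cv2.COLOR_BGR2HSV)[...,1].astype(int)
print(q[150:164,300:350:10],sa[150:164,320])
for v in (155,156.5,158):
    r=R.T@np.linalg.inv(K)@[320,v,1]; P=o+r*(((O+4.1*n)-o)@n)/(r@n); print(v,((P-O)@ex))
E
```

```text
[[165 165 167 166 168]
 [164 167 166 166 166]
 [162 166 163 164 168]
 [165 165 164 165 168]
 [162 162 164 167 164]
 [161 163 164 161 164]
 [157 163 166 168 172]
 [181 181 186 184 187]
 [189 193 192 191 191]
 [190 191 189 192 191]
 [201 190 191 192 191]
 [219 190 190 191 190]
 [225 189 192 188 192]
 [224 199 190 191 191]] [18 19 20 22 20 21 15  3  4  4  5  4  4  4]
155 43.23423983684313
156.5 42.45848000668657
158 41.68066382316164
```

Two estimates put the edge 0.7–1.3 mm off the rim. I'll nudge it 0.6 mm closer while watching force.

Request:
{"name": "jog_arm", "arguments": {
  "rows": [0.015,0.008,0.01,0,0,0,1,0.015,0.008,0.01,0,0,0,1,0.015,0.008,0.01,0,0,0,1,0,0,0,0,0,0,1,0,0,0,0,0,0,1,0,0,0,0,0,0,1]
}}

```text
clock: 11.05
eef_pos: [621.7, 7.0, 123.8]
eef_rot: [3.141, -0.493, 0.502]
wrist_force: [-11.6, -7.4, 6.5]
finger_gap: 49.4
finger_force: 50.0
```

```bash
python3 chk.py
```

```text
t 11.05 slope 30.286854497619714 angle to rest n 0.07346380551000653 in tool [-3.54749513e-02  1.52473647e-03 -1.31947959e+01]
top face height over rest plane 4.177780617161072
edge in rest [42.56740186 -0.32458377  4.19785615]
F rest axes [-7.96850558  0.39963777 11.13106081] gap 49.43585259824201 49.98559355735779 pos [621.69883634   6.99428486 123.75873994]
edge-wheel dist 76.01830340188918
```

Request:
{"name": "jog_arm", "arguments": {
  "rows": [0.015,0.008,0.01,0,0,0,1,0.015,0.008,0.01,0,0,0,1,0,0,0,0,0,0,1,0,0,0,0,0,0,1,0,0,0,0,0,0,1,0,0,0,0,0,0,1]
}}

```text
clock: 11.6
eef_pos: [621.8, 7.1, 123.8]
eef_rot: [-3.142, -0.493, 0.502]
wrist_force: [-14.0, -7.3, 7.0]
finger_gap: 49.6
finger_force: 50.0
```

```bash
python3 chk.py
```

```text
t 11.6 slope 30.27954846710114 angle to rest n 0.039361545011541384 in tool [-3.58111591e-02 -2.49983879e-04 -1.32529192e+01]
top face height over rest plane 4.20301321290873
edge in rest [42.71309721 -0.28311954  4.21321717]
F rest axes [-9.98179433  0.11123345 13.02823734] gap 49.62159384683244 49.98354256153107 pos [621.79577798   7.10121182 123.79661436]
edge-wheel dist 75.9465841254285
```

Only about 0.15 mm of the 0.4 mm commanded was taken up, and the force rose about 2 N along the wheel normal. The edge is just touching the wheel, so I'm handing in.

```bash
python3 -c "
from cell import manip; print(manip.sign_off())"
```

```text
the job is handed in; nothing more can be done
None
```

I handed the job in at about 11.6 s with the iron still held by its side edges. It lies flush, square and central on the rest under about 13 N, with its cutting edge just touching the white wheel (estimated at only a few newtons); the sign-off returned no verdict.

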